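Pump the ratchet rest up until the ring mandrel lies level

ROBOT

A 6-joint arm with a two-finger parallel gripper is mounted at the origin on the work surface; the furniture and walls round the work are solid. World frame = base frame: x ahead of the robot, y to its left, z up, the work surface at z = 0. Lengths are in m, angles in rad, forces in N, time in s.
With the tool pointing down it reaches from about 0.3 to 1 m from the base axis. Payload 5.1 kg.
Tool frame: the origin (TCP) lies midway between the tips of the shut fingers; the grasp point (between the pads) lies 19 mm behind it; z points along the fingers, y is the line along which they close (so a half turn about z gives the same grasp; the last joint's range is limited). The gripper opens to 95 mm and grips with 3 to 60 N. Pads are 20 mm wide; open, the fingers measure 119 mm over their backs; the gripper's body (75 mm by 180 mm) begins 59 mm behind the grasp point.
Start: joints at [-1.223, 0.124, 1.65, -0, 1.367, -0.083], TCP at [0.271, -0.591, 0.182] pointing down, gripper open.
Joint ranges: [-2.61, 2.61], [-1.02, 2.33], [0.03, 2.71], [-1.35, 4.49], [0.32, 2.68], [-2.91, 2.91]. Speed limits (rad/s): [2.57, 2.57, 3.14, 3.14, 3.14, 3.14].

INTERFACE

Orientations are given as a 3x3 rotation matrix whose columns are the frame's x, y, z axes.
In Python, from cell import robot gives the robot as it stands. The module is installed in compiled form; this text tells all that it offers. Calls block until the motion is done:
- robot.goto(position, orientation): joint-space move of the TCP to a pose.
- robot.movel(position, rate=0.15, orientation=None, contact_N=None): straight line of the TCP; orientation=None keeps the orientation; rate is the mean speed in m/s. With contact_N (N) it stops when the force on the tool has changed by that much, and returns True; else False.
- robot.movej(angles): joint-space move.
- robot.open_gripper() and robot.close(grip_force=None): open the fingers fully, or close them until they stop; grip_force is the grip in N (None keeps the last).
- robot.dwell(seconds).
- robot.inverse_kinematics(position, orientation): joint angles nearest the present ones, or None.
- robot.sense(): the state.
- robot.capture(name): name is "side" or "top"; returns the picture (400x640x3 uint8, red, green, blue); there is no depth.
- robot.calibration(name): a dict with "camera_matrix" (3x3 intrinsics, pixels), "k1" (the pictures are not rectified: a ray, as slopes to the right and down, at radius r is drawn at 1 + k1 r^2 times it, then the intrinsics apply), "rvec" (rotation vector, rad) and "tvec" (3), from world to camera coordinates, as OpenCV has them. Camera axes: x right, y down, z forward; pixel columns grow to the right and rows downward; lengths in m; the calibration is good to about 2 mm. A picture is of the moment at which its call begins. calibration takes no time and is no camera call.
A pose or a line that the arm cannot do raises robot.IKError and nothing moves.
- robot.finish_job(): hands the job in; it is judged then, once.
The state is a dict: "time": time; "joint_pos": joint angles; "joint_vel": joint speeds; "tau": joint torques, N m; "eef_pos": TCP position; "eef_rot": TCP orientation; "contact_force": force on the tool from outside, world axes, zero at the start; "wrist_torque": the same for the moment, N m; "finger_gap": opening from 0.0 (shut) to 1.0 (fully open); "grip_force": force on a finger pad.
Only numpy, scipy, OpenCV 4.12 (cv2) and the standard library are available. Lean on these libraries where they do the work, as an engineer would, in place of code of your own. Each camera call takes 0.05 s, during which the arm holds its last target. There are 200 camera calls.

TASK

The ring mandrel on the bench droops towards its thin end and has to lie level before the ring on it can be hammered round. Press the red thumb pad of the ratchet rest fully down and let it come fully back up, one click a stroke, counting the clicks, until the notched column stands in the notch that makes the mandrel level. Do not go past that notch, and leave the hammer, the tin and the wax block where they lie.

Things in the scene. Friction and masses are not known exactly. Their poses are not given: they have to be found in the camera images.
- column (a joint): Height of the toothed steel column (V saddle on top, under the mandrel), in m, 0 = lowest notch, grows upward. A pawl holds it in notches 10 mm apart. Starts in notch 0.000, 0.010, 0.020 or 0.030; the mandrel is level in notch 0.050. A full lever stroke lifts it some 15 mm and it settles one notch (10 mm) up; a part stroke gains nothing. It cannot be lowered by the lever.
- swivel_mandrel (a joint): Slope of the ring mandrel, a tapered steel bar 284 mm long, held near its thick end in a swivel on the tall blue post; its thin part lies loose in the column's V saddle 215 mm away. In rad: 0 = level, negative = thin end droops, positive = too high; about 0.045 rad a notch.
- pump_lever (a joint): Angle of the sprung pump lever in rad: 0 = up at rest, 0.42 = fully down on its firm stop. The holding pawl clicks in at about 0.34 on the way down; the lever must come back up to below 0.04 (it springs back by itself) to take the next tooth. Pressing takes 1 to 6 N at the pad, so the stop is felt only above 10 N.
- lever_pad (a point): Top centre of the red ribbed thumb pad (46 mm along the lever, 28 mm wide) at the free end of the pump lever, 128 mm from its pin; free space above. At rest it is 103 mm above the bench, 182 mm from the column's axis; fully down, 50 mm above the bench and 6 mm further out. x axis: along the rest's x axis (pad to column).
- mandrel_rest: The blue rest, fixed to the bench but turned a little. Origin: at bench height below the column's axis; x axis from the thumb pad to the column, y axis from the column to the swivel post 215 mm away, z up. Jack cheeks 116 mm high, saddle 150 mm high at the lowest notch, post 206 mm high.
- hammer: Bystander: small hammer with wooden handle, 200 mm long along its y axis, 58 mm wide, 26 mm high, lying on the bench in front of the rest; origin under its middle.
- tin: Bystander: open round tin, 103 mm across and 49 mm high; origin under its middle.
- wax: Bystander: dark red wax block, 67 x 99 x 21 mm; origin under its middle.

How it is judged:
By the outcome, as a careful person would: the job done as asked, in the order asked, and still so for the second after the job is handed in, with the robot touching nothing.
It also fails if it takes over 51 s, if anything falls off the work surface, if the arm or the gripper's body presses on something with over 40 N, if the wrist force passes 120 N, or if a joint passes its speed limit or range.

## Working session

There is one attempt and no reset: what is moved stays moved. The work goes in short steps, each a Python script; the robot and the scene stay as the last script left them, time stands still between calls to the robot, and variables do not carry over. Pictures are saved under pics/ and viewed, at most 10 in all, crops included, and the job is handed in when it is done.

```bash
mkdir -p pics; cat > h.py <<'E'
import numpy as np, cv2
from cell import robot
def shot(cam,name):
    im=robot.capture(cam); cv2.imwrite(f'pics/{name}.png',im[:,:,::-1]); return im
def ray(cam,px):
    c=robot.calibration(cam);K=np.array(c['camera_matrix'],float)
    d=(np.array(px,float)-K[:2,2])/[K[0,0],K[1,1]]
    u=d.copy()
    for _ in range(20): u=d/(1+c['k1']*(u@u))
    R=cv2.Rodrigues(np.array(c['rvec'],float))[0];t=np.array(c['tvec'],float).ravel()
    return -R.T@t, R.T@np.array([u[0],u[1],1])
def onz(cam,px,z):
    o,d=ray(cam,px); return o+d*(z-o[2])/d[2]
def tri(p1,p2):
    a,d=ray('top',p1);b,e=ray('side',p2)
    s=np.linalg.lstsq(np.c_[d,-e],b-a,rcond=None)[0]
    P,Q=a+d*s[0],b+e*s[1]; return (P+Q)/2,np.linalg.norm(P-Q)
def proj(cam,P):
    c=robot.calibration(cam);K=np.array(c['camera_matrix'],float)
    R=cv2.Rodrigues(np.array(c['rvec'],float))[0];q=R@np.array(P)+np.array(c['tvec'],float).ravel()
    u=q[:2]/q[2];u=u*(1+c['k1']*(u@u)); return u*[K[0,0],K[1,1]]+K[:2,2]
def red(im):
    h=cv2.cvtColor(im,cv2.COLOR_RGB2HSV)
    return (((h[...,0]<8)|(h[...,0]>172))&(h[...,1]>130)&(h[...,2]>60)).astype(np.uint8)
E
python3 - <<'E'
from h import *
for c in('top','side'):
    im=shot(c,c+'0'); n,l,s,ce=cv2.connectedComponentsWithStats(red(im))
    for i in range(1,n):
        if s[i,4]>30: print(c,s[i],ce[i],im[l==i].mean(0))
    print(ray(c,(320,200)))
print(robot.sense())
E
```

```text
top [418 135  25  18  78] [431.23076923 142.57692308] [165.02564103  55.96153846  50.28205128]
top [415 138  23  21  80] [425.2875 149.35  ] [165.15   59.825  53.825]
top [338 204  16  19 158] [345.37341772 213.39240506] [159.15189873  52.9556962   43.39240506]
(array([ 0.40962577, -0.01106509,  0.98710783]), array([ 0.17000184,  0.01380052, -0.98535037]))
side [295 171  22  18 213] [305.37089202 179.5399061 ] [117.94835681  38.22535211  34.05164319]
side [179 185   6  26  54] [182.33333333 198.2037037 ] [123.62962963  52.72222222  48.22222222]
side [169 186   6  26  67] [171.         198.64179104] [122.43283582  50.88059701  46.53731343]
(array([0.98240475, 0.39095674, 0.9969912 ]), array([-0.40754063, -0.36642865, -0.83657578]))
{'time': 0.1, 'joint_pos': array([-1.22261906e+00,  1.24450741e-01,  1.65150597e+00,  4.89543627e-06,
        1.36747370e+00, -8.25842320e-02]), 'joint_vel': array([ 0.00090074, -0.00123635, -0.0018287 , -0.00051563, -0.00162842,
       -0.00083978]), 'tau': array([ 1.12026598e-04, -4.18881834e+01, -3.61095035e+01,  7.77687086e-02,
        4.61833680e-02, -7.08957373e-05]), 'eef_pos': array([ 0.27118804, -0.59004397,  0.18122159]), 'eef_rot': array([[ 9.08648502e-01,  4.17561387e-01, -6.22508392e-04],
       [ 4.17561822e-01, -9.08646870e-01,  1.72912077e-03],
       [ 1.56373766e-04, -1.83109874e-03, -9.99998311e-01]]), 'contact_force': array([0.90380272, 0.73232084, 0.37214893]), 'wrist_torque': array([-0.01661625, -0.00369759, -0.01077061]), 'grip_force': 0.0, 'finger_gap': 0.9991163036215854}
```

View pics/top0.png

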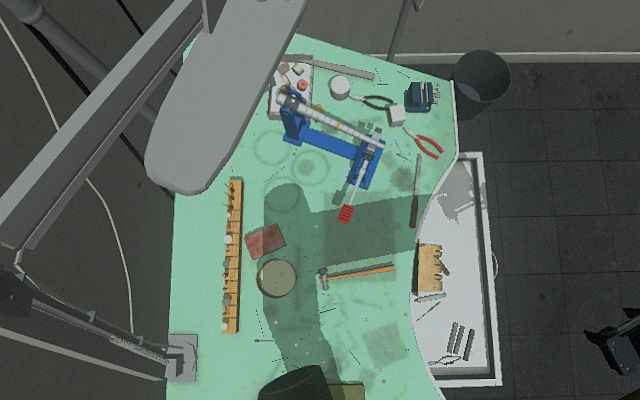

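View pics/side0.png

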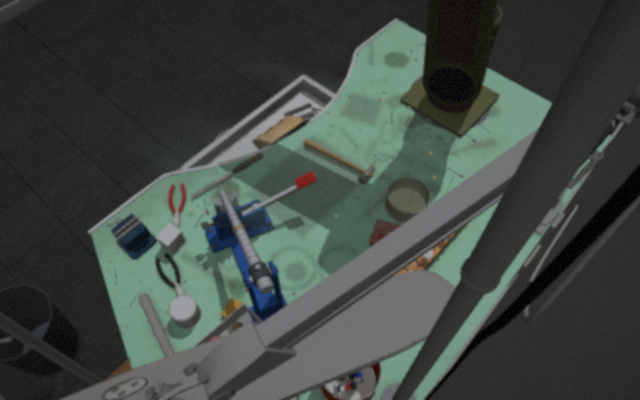

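```bash
python3 - <<'E'
from h import *
np.set_printoptions(precision=4,suppress=True)
print('pad',tri((345.4,213.4),(305.4,179.5)),onz('top',(345.4,213.4),.1),onz('side',(305.4,179.5),.1))
print('base px',proj('top',[0,0,0]),proj('side',[0,0,0]),'tcp',proj('top',robot.sense()['eef_pos']))
for n,p in dict(hammer=(325,278),handle=(395,266),tin=(276,279),wax=(265,241)).items(): print(n,onz('top',p,.02))
for c in('top','side'):
    im=cv2.imread(f'pics/{c}0.png'); k=im[70:230,250:410] if c=='top' else im[160:320,150:330]
    cv2.imwrite(f'pics/{c}crop.png',cv2.resize(k,None,fx=3.6,fy=3.6,interpolation=cv2.INTER_CUBIC))
E
```

```text
pad (array([ 0.5278, -0.0608,  0.1033]), np.float64(0.0009303121571114038)) [ 0.528  -0.0606  0.1   ] [ 0.5264 -0.0629  0.1   ]
base px [324.8824 426.3923] [449.3408  99.4518] tcp [596.0405 321.6572]
hammer [ 0.3697 -0.0072  0.02  ]
handle [ 0.3974 -0.1909  0.02  ]
tin [0.369  0.1211 0.02  ]
wax [0.4686 0.1507 0.02  ]
```

View pics/topcrop.png

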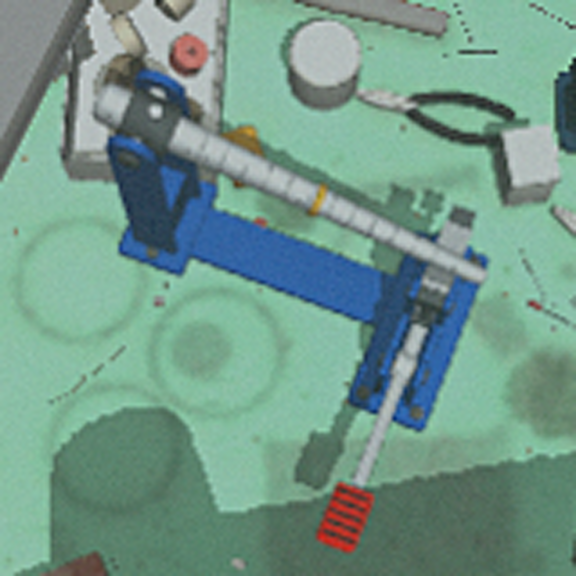

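View pics/sidecrop.png

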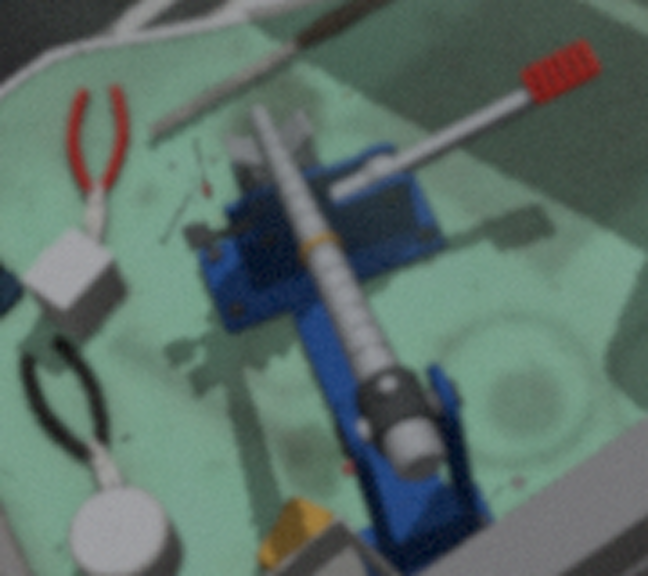

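```bash
python3 - <<'E'
from h import *
np.set_printoptions(precision=4,suppress=True)
for n,a,b in (('tip',(384.7,145),(221.7,190)),('yellow',(338.3,125.6),(238.9,228)),('thick',(280,98.6),(264.4,285)),('screw',(293,100.5),(257.5,266.4))): print(n,*tri(a,b))
# lever line (top) : pad end to near pin
a=onz('top',(250+345/3.6,70+517/3.6),.103);b=onz('top',(250+402/3.6,70+368/3.6),.105)
# rest base blue edges at bench: jack foot right edge
c=onz('top',(250+425/3.6,70+430/3.6),.01);d=onz('top',(250+487/3.6,70+260/3.6),.01)
for p,q in((a,b),(c,d)): print(p,q,np.degrees(np.arctan2(*(q-p)[[1,0]])))
E
```

```text
tip [ 0.6861 -0.1564  0.1422] 0.004083706769234866
yellow [ 0.7307 -0.0467  0.1656] 0.0013497215962155755
thick [0.7886 0.0881 0.1974] 0.003098262362087635
screw [0.7759 0.0577 0.2105] 0.00011505737281599366
[ 0.5271 -0.0615  0.103 ] [ 0.6301 -0.1038  0.105 ] -22.33958533713042
[ 0.605  -0.1295  0.01  ] [ 0.739  -0.1831  0.01  ] -21.81066842978058
```

```bash
cat >> h.py <<'E'
th=np.radians(-22.1); ex=np.array([np.cos(th),np.sin(th),0]); Z=np.array([0,0,-1.])
R0=np.c_[ex,np.cross(Z,ex),Z]; PAD=np.array([.5275,-.061,0])
def stroke(down=.04,N=16):
    robot.movel(PAD+[0,0,.108],.1)
    hit=robot.movel(PAD-ex*.007+[0,0,down],.05,contact_N=N)
    s=robot.sense(); robot.dwell(.15)
    print('hit',hit,s['eef_pos'].round(4),s['contact_force'].round(1))
    robot.movel(PAD+[0,0,.125],.12); robot.dwell(.3)
def pic(tag):
    for c in('top','side'): shot(c,c+tag)
    s=robot.sense(); print(s['time'],s['contact_force'].round(1))
E
python3 - <<'E'
from h import *
print(robot.inverse_kinematics(PAD+[0,0,.2],R0))
robot.close(20)
robot.goto(PAD+[0,0,.2],R0)
print(robot.sense()['time'],robot.sense()['eef_pos'])
robot.movel(PAD+[0,0,.125],.12)
pic('1'); stroke(); pic('2')
a=cv2.imread('pics/top1.png')[70:230,250:410];b=cv2.imread('pics/side1.png')[120:280,150:310];c=cv2.imread('pics/side2.png')[120:280,150:310];d=cv2.imread('pics/top2.png')[70:230,250:410]
m=np.vstack([np.hstack([a,b]),np.hstack([d,c])]);cv2.imwrite('pics/m1.png',cv2.resize(m,None,fx=1.85,fy=1.85,interpolation=cv2.INTER_CUBIC))
E
```

```text
[-2.16239346e-01 -1.52433757e-01  1.89385597e+00 -4.44089210e-16
  1.40017044e+00  1.74027475e+00]
3.725 [ 0.52752199 -0.06153582  0.19998339]
4.6 [0.3 0.4 0.4]
hit False [ 0.5213 -0.0585  0.0404] [-2.7  0.9  2.9]
7.8417 [ 0.3 -0.7 -0.4]
```

View pics/m1.png

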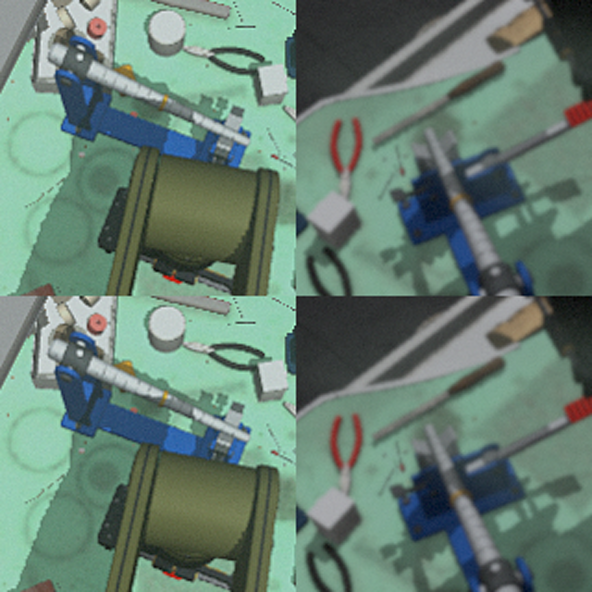

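```bash
cat >> h.py <<'E'
def shift(t1,t2):
    # optical shift of mandrel tip region in side view
    for nm,(x0,y0,x1,y1) in dict(tip=(214,182,236,206),rod=(228,205,250,235),sad=(205,190,240,215)).items():
        a=cv2.imread(f'pics/side{t1}.png',0).astype(np.float32);b=cv2.imread(f'pics/side{t2}.png',0).astype(np.float32)
        print(nm,cv2.phaseCorrelate(a[y0:y1,x0:x1],b[y0:y1,x0:x1],cv2.createHanningWindow((x1-x0,y1-y0),cv2.CV_32F)))
E
python3 - <<'E'
from h import *
shift('1','2'); shift('0','1')
for P in ([.6861,-.1564,.1422],[.6861,-.1564,.1522]): print(proj('side',P),proj('top',P))
robot.movel(PAD+[0,0,.108],.1)
for z in (.1,.09,.08,.07,.06,.052):
    robot.movel(PAD-ex*.007*(.103-z)/.053+[0,0,z],.06,contact_N=25)
    print(z,robot.sense()['eef_pos'].round(4),robot.sense()['contact_force'].round(1))
    if z in(.08,.052): pic('d%d'%(z*1000))
k=np.hstack([cv2.imread(f'pics/side{t}.png')[140:240,200:340] for t in('2','d80','d52')])
k2=np.hstack([cv2.imread(f'pics/top{t}.png')[130:230,290:430] for t in('2','d80','d52')])
cv2.imwrite('pics/m2.png',cv2.resize(np.vstack([k,k2]),None,fx=1.9,fy=1.9,interpolation=cv2.INTER_CUBIC))
E
```

```text
tip ((-0.3252335223212821, -0.2713217321152541), 1.0304887377553515)
rod ((0.15189005468775818, -0.35898599389691377), 0.9605322261651357)
sad ((-0.31583322517756685, 0.307481346879813), 1.0904983607927958)
tip ((-0.19225364976866466, 0.09693163770918112), 0.8350365998016464)
rod ((-0.23064736547164166, 0.2776047716298162), 0.8389070514175627)
sad ((0.08256595229825336, 0.5066760891698205), 0.948816925684611)
[220.76873429 189.72434508] [384.0198013  145.54938061]
[219.96734562 187.01800352] [384.67225281 144.22538137]
0.1 [ 0.5268 -0.0608  0.0996] [ 0.1 -0.2 -0.4]
0.09 [ 0.5254 -0.0602  0.0893] [ 0.6 -0.4  0.3]
0.08 [ 0.5241 -0.0597  0.0792] [ 0.1 -0.1 -0.3]
9.175 [ 0.1 -0.9  0.3]
0.07 [ 0.5232 -0.0593  0.0695] [-0.4 -0.1  0.9]
0.06 [ 0.5224 -0.0589  0.0599] [-0.6  0.5  2.8]
0.052 [ 0.5213 -0.0585  0.0519] [ 0.5 -0.2  3. ]
10.1917 [0.4 0.4 2.1]
```

View pics/m2.png

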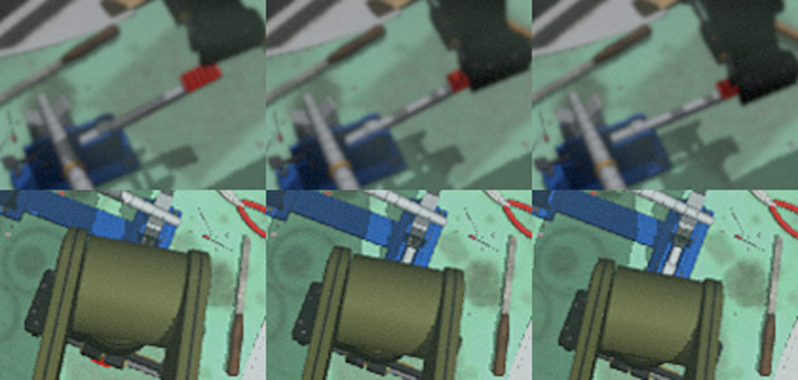

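```bash
python3 - <<'E'
from h import *
s=robot.sense();print(s['finger_gap'],s['eef_pos'],proj('side',s['eef_pos']),proj('top',s['eef_pos']))
print([proj('side',PAD+[0,0,z]).round(1) for z in(.103,.07,.05)])
for t in('1','2','d80','d52'):
    m=red(cv2.imread(f'pics/side{t}.png')[:,:,::-1]);m[:,:260]=0;ys,xs=np.nonzero(m);print(t,len(xs),xs.min(),xs.max(),ys.min(),ys.max(),xs.mean(),ys.mean())
k=cv2.imread('pics/sided52.png')[110:230,240:370]
cv2.imwrite('pics/m3.png',cv2.resize(k,None,fx=5,fy=5,interpolation=cv2.INTER_CUBIC))
E
```

```text
0.004127857153638725 [ 0.52129157 -0.05847541  0.05220751] [308.81067716 191.20207344] [343.69537422 218.45233949]
[array([305.6, 179.5]), array([306. , 187.9]), array([306.2, 192.8])]
1 214 296 381 173 399 313.1775700934579 213.65887850467288
2 213 296 381 174 399 313.2676056338028 216.69483568075117
d80 122 296 381 177 399 315.75409836065575 243.5983606557377
d52 101 298 381 182 399 318.8811881188119 256.4950495049505
```

View pics/m3.png

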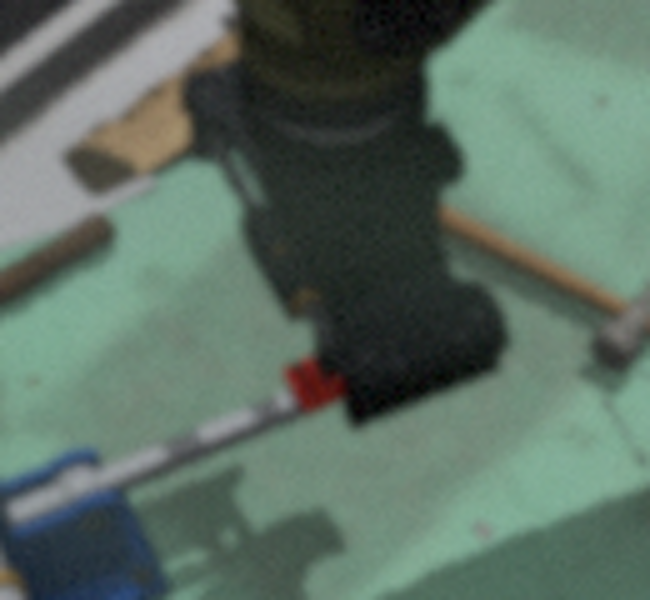

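The finger seems to press the pad only near its outer half, and the first stroke fell short. I'll go on pressing, further in, and watch the force.

```bash
python3 - <<'E'
from h import *
def r(t):
    m=red(cv2.imread(f'pics/side{t}.png')[:,:,::-1]);m[:,:260]=0;m[:,330:]=0;m[230:]=0;ys,xs=np.nonzero(m);i=xs.argmin();return len(xs),xs.min(),ys[i],ys.min(),ys.max()
print(robot.sense()['eef_rot'].round(3).tolist())
robot.movel(PAD+[0,0,.125],.12)
Q=PAD+ex*.008
robot.movel(Q+[0,0,.112],.1)
for z in (.1,.08,.06,.055,.05,.045,.04,.035,.03):
    h=robot.movel(Q-ex*.006*(.103-z)/.053+[0,0,z],.06,contact_N=16)
    im=shot('side','e%d'%(z*1000+.5)); shot('top','e%d'%(z*1000+.5))
    print(z,h,robot.sense()['eef_pos'][2].round(4),robot.sense()['contact_force'].round(1),r('e%d'%(z*1000+.5)))
    if h: break
robot.movel(Q+[0,0,.125],.12);robot.dwell(.3)
pic('3');shift('2','3');print(r('2'),r('3'))
k=np.hstack([cv2.imread(f'pics/side{t}.png')[110:240,200:340] for t in('2','e%d'%(z*1000+.5),'3')])
cv2.imwrite('pics/m4.png',cv2.resize(k,None,fx=1.9,fy=1.9,interpolation=cv2.INTER_CUBIC))
E
```

```text
[[0.927, -0.376, -0.0], [-0.376, -0.927, -0.0], [-0.0, 0.0, -1.0]][ WARN:0@1.938] global loadsave.cpp:275 findDecoder imread_('pics/sidee100.png'): can't open/read file: check file path/integrity
Traceback (most recent call last):
TypeError: 'NoneType' object is not subscriptable
```

```bash
cat >> h.py <<'E'
def r(im):
    m=red(im);m[:,:260]=0;m[:,330:]=0;m[230:]=0;ys,xs=np.nonzero(m);i=xs.argmin();return len(xs),xs.min(),ys[i],ys.min(),ys.max()
E
python3 - <<'E'
from h import *
Q=PAD+ex*.008
for z in (.1,.08,.06,.055,.05,.045,.04,.035,.03):
    h=robot.movel(Q-ex*.006*(.103-z)/.053+[0,0,z],.06,contact_N=16)
    im=shot('side','e')
    print(z,h,robot.sense()['eef_pos'][2].round(4),robot.sense()['contact_force'].round(1),r(im))
    if h: break
shot('top','e')
robot.movel(Q+[0,0,.125],.12);robot.dwell(.3)
pic('3');shift('2','3')
for t in '23':print(r(cv2.imread(f'pics/side{t}.png')[:,:,::-1]))
k=np.hstack([cv2.imread(f'pics/side{t}.png')[110:240,200:340] for t in('2','e','3')])
cv2.imwrite('pics/m4.png',cv2.resize(k,None,fx=1.9,fy=1.9,interpolation=cv2.INTER_CUBIC))
E
```

```text
0.1 False 0.1003 [ 0.   1.1 -0.2] (65, np.int64(296), np.int64(180), np.int64(178), np.int64(187))
0.08 False 0.0797 [ 0.1 -0.2 -0.6] (47, np.int64(296), np.int64(180), np.int64(178), np.int64(187))
0.06 False 0.0603 [0.  0.3 2. ] (33, np.int64(297), np.int64(182), np.int64(182), np.int64(189))
0.055 False 0.0554 [0.9 0.7 2.9] (29, np.int64(298), np.int64(183), np.int64(182), np.int64(190))
0.05 False 0.0501 [0.9 0.1 3.4] (29, np.int64(298), np.int64(184), np.int64(184), np.int64(191))
0.045 False 0.0451 [-0.1  0.   2.8] (30, np.int64(298), np.int64(185), np.int64(185), np.int64(192))
0.04 False 0.0402 [ 0.3 -0.1  3.9] (27, np.int64(298), np.int64(186), np.int64(186), np.int64(193))
0.035 False 0.0352 [ 0.7 -0.2  4.1] (26, np.int64(299), np.int64(187), np.int64(187), np.int64(194))
0.03 False 0.0304 [ 0.8 -1.7  4.3] (31, np.int64(299), np.int64(188), np.int64(188), np.int64(195))
16.2583 [-0.5 -0.9  0.4]
tip ((-0.08344412176102445, -0.6750510143985196), 1.0287917744782236)
rod ((-0.2630135418185482, 0.10163878517313485), 0.9544823037253486)
sad ((-0.015498259351204524, -0.9543529539882414), 1.0277365438143413)
(172, np.int64(296), np.int64(180), np.int64(174), np.int64(187))
(172, np.int64(296), np.int64(180), np.int64(173), np.int64(187))[ WARN:0@8.585] global loadsave.cpp:275 findDecoder imread_('pics/sidee.png'): can't open/read file: check file path/integrity
Traceback (most recent call last):
TypeError: 'NoneType' object is not subscriptable
```

```bash
python3 - <<'E'
from h import *
im=cv2.imread('pics/e.png')
print(im.shape)
a=robot.capture('side')[:,:,::-1];b=robot.capture('top')[:,:,::-1]
s=robot.sense();print(s['time'],s['eef_pos'],s['finger_gap'],proj('side',s['eef_pos']),proj('top',s['eef_pos']))
cv2.imwrite('pics/a4.png',a);cv2.imwrite('pics/b4.png',b)
f=lambda k:cv2.resize(cv2.convertScaleAbs(k,alpha=2.2,beta=10),None,fx=4,fy=4,interpolation=cv2.INTER_CUBIC)
cv2.imwrite('pics/m4.png',np.hstack([f(a[110:230,260:355]),f(b[140:260,300:395])]))
E
```

```text
(400, 640, 3)
16.3583 [ 0.53487334 -0.06400021  0.12488647] 0.002649767469421857 [302.09470786 174.94629468] [347.28545115 209.14739871]
```

View pics/m4.png

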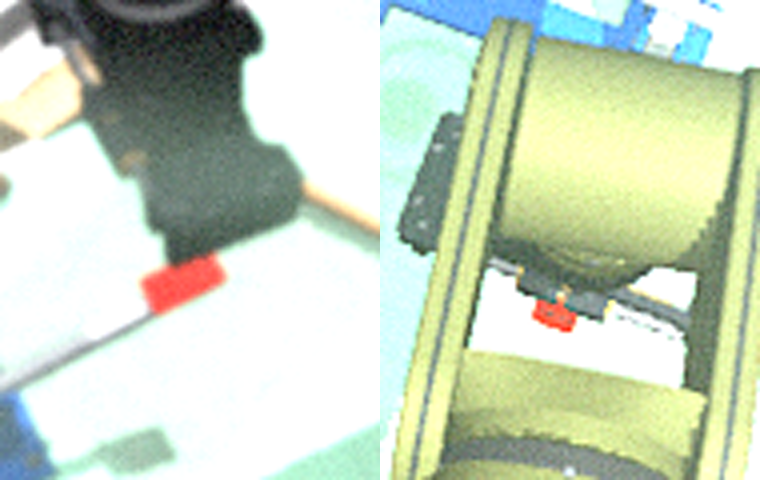

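```bash
python3 - <<'E'
from h import *
ey=-R0[:,1]
def ov(fn,cam,T,x0,y0,w,h,f,g):
    k=cv2.imread(fn)[y0:y0+h,x0:x0+w]
    k=(255*(k/255.)**g).astype(np.uint8)
    k=cv2.resize(k,None,fx=f,fy=f,interpolation=cv2.INTER_CUBIC)
    q=lambda P:tuple(int(v) for v in (proj(cam,P)-[x0,y0]+.5)*f)
    cv2.line(k,q(T-ex*.01),q(T+ex*.01),(0,255,255),1);cv2.line(k,q(T-ey*.012),q(T+ey*.012),(255,0,255),1)
    cv2.line(k,q(T),q(T+[0,0,.078]),(0,255,0),1)
    B=T+np.array([0,0,.078]);c=[B+a*ex*.0375+b*ey*.09 for a,b in((1,1),(1,-1),(-1,-1),(-1,1))]
    for i in range(4): cv2.line(k,q(c[i]),q(c[(i+1)%4]),(255,255,0),1)
    return k
T=np.array([.53487,-.0640,.12489]);D=np.array([.5213,-.0585,.0522])
A=ov('pics/a4.png','side',T,255,90,98,140,4,.4);C=ov('pics/sided52.png','side',D,255,90,98,140,4,.4)
cv2.imwrite('pics/m5.png',np.hstack([A,C]))
E
```

```text
(no output)
```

View pics/m5.png

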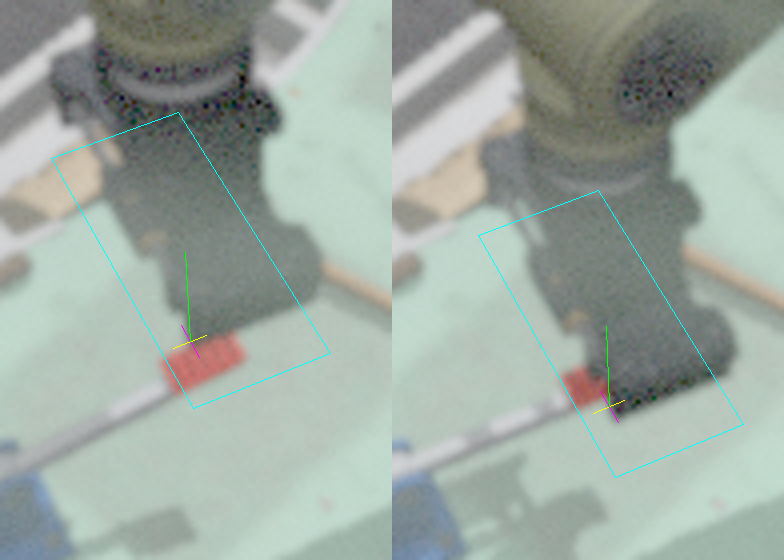

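```bash
python3 - <<'E'
from h import *
w0=robot.sense()
Q=PAD+ex*.0
robot.movel(Q+[0,0,.08],.15)
w0=robot.sense()
for z in (.04,.03,.012):
    h=robot.movel(Q-ex*.006*(.072-z)/.053+[0,0,z],.06,contact_N=14)
    s=robot.sense();F=s['contact_force']-w0['contact_force'];t=s['wrist_torque']-w0['wrist_torque']
    o=np.array([-t[1],t[0],0])/F[2]
    print(z,h,s['eef_pos'].round(4),F.round(1),t.round(3),'offset ex,ey',(o@ex).round(3),(o@-R0[:,1]).round(3),r(robot.capture('side')))
    if h:break
robot.movel(Q+[0,0,.125],.15);robot.dwell(.3)
pic('4');shift('2','4')
E
```

```text
0.04 False [ 0.524  -0.0594  0.04  ] [-2.3  2.4  3.9] [0.495 0.312 0.018] offset ex,ey -0.122 0.088 (48, np.int64(299), np.int64(186), np.int64(185), np.int64(193))
0.03 False [ 0.5239 -0.0596  0.0307] [-0.4  1.5  3.8] [ 0.083 -0.138  0.067] offset ex,ey 0.025 0.034 (42, np.int64(299), np.int64(188), np.int64(187), np.int64(195))
0.012 True [ 0.5244 -0.0597  0.019 ] [-7.4  0.6 13.6] [0.213 1.026 0.02 ] offset ex,ey -0.076 -0.014 (40, np.int64(299), np.int64(191), np.int64(190), np.int64(198))
19.675 [0.4 0.1 0.4]
tip ((0.3074478253782882, -0.1986979528876791), 0.7847285808788406)
rod ((0.19789189972686927, 0.32879611788464125), 0.9281934453381433)
sad ((-0.35319529337426303, 0.23614288264415428), 0.5004087024264865)
```

```bash
cat >> h.py <<'E'
L0=np.array([.6861,-.1564]);L1=np.array([.7886,.0881]);LE=np.array([.7,-.2])
def tipcol(fn,cam):
    # brightness profile scan along the mandrel's ground line extended: sample across-mandrel at stations -> edge centre
    im=cv2.imread(fn)if isinstance(fn,str) else fn[:,:,::-1]
    hsv=cv2.cvtColor(im,cv2.COLOR_BGR2HSV)
    return im,hsv
def mask(fn,x0,y0,x1,y1):
    im,h=tipcol(fn,'side'); h=h[y0:y1,x0:x1]; return h[...,1],h[...,2]
E
python3 - <<'E'
from h import *
for t in('1','2','3','4'):
    S,V=mask(f'pics/side{t}.png',212,180,232,200); print('side',t);print('\n'.join(' '.join('%3d'%v for v in row) for row in S[::1])) if t in '14' else None
E
```

```text
side 1
 58  53  46  32  21  15  12  10  16  12  16  25  31  48  46  43  47  51  50  52
 48  36  29  16  14  13  11  12  18  18  27  46  43  48  48  37  39  45  45  51
 34  17  15  11  11  11  15  21  30  32  39  39  42  50  42  45  46  41  45  45
 20   9  14  14  13  19  25  37  40  42  40  48  46  40  47  42  41  41  44  47
 12  16  10  18  34  35  40  49  43  48  43  45  50  46  41  41  44  45  39  48
 20  18  26  36  43  49  45  51  47  48  44  48  42  41  50  45  44  49  49  46
 24  41  45  48  50  46  50  47  50  42  48  48  45  48  52  45  48  49  43  48
 41  53  50  56  51  52  49  46  46  48  48  50  48  49  44  46  47  47  43  47
 55  57  57  53  56  54  51  50  45  39  34  40  43  47  43  46  44  40  47  45
 60  61  58  58  57  53  48  41  34  22  22  26  35  44  40  45  40  47  40  40
 58  58  60  56  56  55  45  36  22  13  15  19  21  37  44  41  40  39  38  32
 54  58  53  51  51  52  40  28  14  13  13  17  24  31  43  44  45  41  32  24
 53  53  49  52  48  47  40  23  14  15  16  13  15  28  39  43  45  35  29  22
 52  51  48  44  47  49  45  27  13  18   9  14  12  
[... 1427 characters left out ...]
  48  44  18  14  14  12  12  13  16  17  13  17  15  15  17
 33  32  33  34  41  39  33  24  11  12   9  11  14  12  15  11  16  15  11  11
 17  17  17  20  20  23  24  25  14  14  15  13  13  15  14  13  16  20  14  12
 14  13  16  14  10  16  14  16  14  16  12  12  13   9  10  15  18  16  16  15
 14  10  10  18  14  14  12  17  14  14  13  12  14  17  13  10  15  16  19  21
 22  15  13  14  14  15  12  13  16  20  14  10  12  14  12  12  15  22  15  20
 24  16  17  11  11  14  15  14  15  18  14  10   9  12  12  13  17  15  22  22
 30  12  14  14  10  16  10  14  13  15  12  17  17  12  14  17  12  16  14  29
 43  23  19  18  11  13  11  15  16  21  16  13  12  14  12  15  11  13  18  28
```

```bash
python3 - <<'E'
from h import *
k=lambda c,t,x,y:cv2.resize(cv2.imread(f'pics/{c}{t}.png')[y:y+70,x:x+98],None,fx=4,fy=4,interpolation=cv2.INTER_CUBIC)
cv2.imwrite('pics/m6.png',np.vstack([np.hstack([k('side',t,195,175) for t in'14']),np.hstack([k('top',t,310,100) for t in'14'])]))
E
```

```text
(no output)
```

View pics/m6.png

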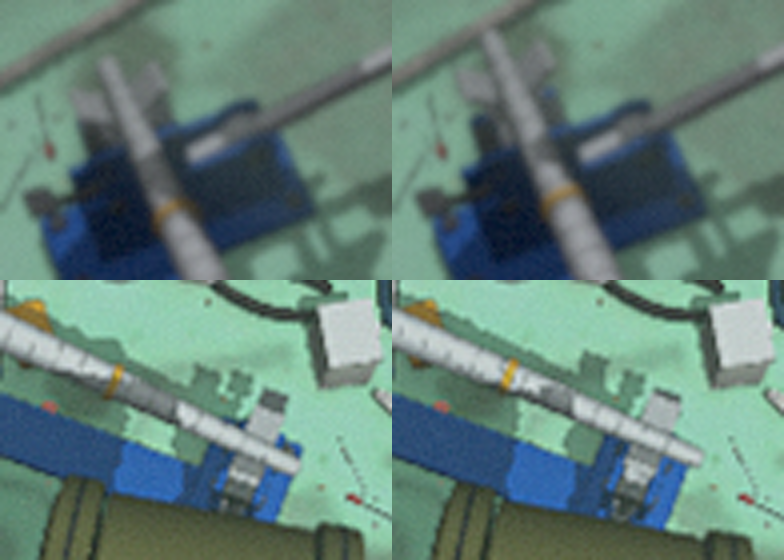

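```bash
cat >> h.py <<'E'
def cross(p,thr=30):
    i=np.nonzero(p<thr)[0][0]; return i-1+(p[i-1]-thr)/(p[i-1]-p[i])
def tips(t):
    S=cv2.cvtColor(cv2.imread(f'pics/side{t}.png'),cv2.COLOR_BGR2HSV)[...,1].astype(float)
    T=cv2.cvtColor(cv2.imread(f'pics/top{t}.png'),cv2.COLOR_BGR2HSV)[...,1].astype(float)
    # side: follow rod axis (dx/dy ~ 9/20) up; scan downward along the axis through the tip
    n=np.arange(0,22,.25)
    def scan(I,p,d):
        q=np.array(p)+n[:,None]*np.array(d); return cv2.remap(I.astype(np.float32),q[:,0].astype(np.float32)[None],q[:,1].astype(np.float32)[None],1)[0]
    out=[]
    S2=cv2.GaussianBlur(S,(3,3),0)
    # row-wise: first row from below upward where minimal sat exceeds 30
    rows=S2[180:205,214:228].min(1); j=len(rows)-1
    while j>0 and rows[j]<30: j-=1
    ys=180+j+ (rows[j]-30)/(rows[j]-rows[j+1]); xs=214+S2[min(200,int(ys)+3),214:228].argmin()
    return ys,xs
E
python3 - <<'E'
from h import *
for t in '1234': 
    S=cv2.GaussianBlur(cv2.cvtColor(cv2.imread(f'pics/side{t}.png'),cv2.COLOR_BGR2HSV)[...,1],(3,3),0)
    T=cv2.GaussianBlur(cv2.cvtColor(cv2.imread(f'pics/top{t}.png'),cv2.COLOR_BGR2HSV)[...,1],(3,3),0)
    print(t,tips(t)); print('  S221',S[180:196,221],'\n  S223',S[180:196,223])
    print('  T146',T[145,374:394],'\n  Tcol384',T[138:152,384])
for z in (.142,.154,.166,.178,.19): print(z,proj('side',[.6861,-.1564,z]).round(1),proj('top',[.6861,-.1564,z]).round(1))
E
```

```text
1 (np.float64(188.53475935828877), np.int64(221))
  S221 [15 22 32 40 45 46 46 45 38 26 17 14 14 15 14 16] 
  S223 [26 36 41 44 46 46 47 46 39 28 21 17 15 13 13 13]
  T146 [20 23 26 24 18 14 14 15 16 19 33 56 70 72 74 77 79 79 75 71] 
  Tcol384 [ 72  74  93 132 150 124  71  33  26  35  53  69  76  78]
2 (np.float64(188.77586206896552), np.int64(222))
  S221 [14 22 34 42 45 46 45 44 38 28 19 14 14 14 15 17] 
  S223 [27 37 42 43 44 47 48 47 41 30 21 16 14 13 13 13]
  T146 [23 24 26 25 19 15 16 17 16 18 33 55 70 72 72 75 78 78 76 72] 
  Tcol384 [ 71  73  93 132 150 125  71  33  25  34  52  68  75  77]
3 (np.float64(185.10569105691056), np.int64(221))
  S221 [13 23 34 39 39 33 23 16 14 13 13 14 15 16 16 16] 
  S223 [27 37 42 43 44 41 35 30 24 19 15 13 13 12 12 13]
  T146 [22 27 55 85 72 40 26 21 16 14 13 20 42 66 75 77 78 77 73 69] 
  Tcol384 [ 72  74  96 123  97  41  16  13  18  37  61  72  74  77]
4 (np.float64(168.14814814814815), np.int64(215))
  S221 [13 16 20 19 17 16 15 14 14 15 15 13 12 14 14 15] 
  S223 [26 33 37 38 34 30 27 22 17 14 13 12 12 13 13 12]
  T146 [ 20  27  66 129 155 142 127 103  72  45  28  20  26  48  68  77  78  78
  75  70] 
  Tcol384 [72 72 61 36 19 15 14 28 60 80 77 73 74 77]
0.142 [220.8 189.8] [384.  145.6]
0.154 [219.8 186.5] [384.8 144. ]
0.166 [218.8 183.2] [385.6 142.3]
0.178 [217.8 179.8] [386.4 140.7]
0.19 [216.8 176.4] [387.3 138.9]
```

```bash
cat >> h.py <<'E'
def centre(fn,p,q,thr,hw=9):
    I=cv2.GaussianBlur(cv2.cvtColor(cv2.imread(fn),cv2.COLOR_BGR2HSV)[...,1],(3,3),0).astype(np.float32)
    p,q=np.array(p,float),np.array(q,float);d=(q-p)/np.linalg.norm(q-p);n=np.array([-d[1],d[0]]);u=np.arange(-hw,hw+.01,.1);out=[]
    for s in np.arange(0,np.linalg.norm(q-p),1):
        P=p+d*s+u[:,None]*n; f=cv2.remap(I,P[None,:,0].astype(np.float32),P[None,:,1].astype(np.float32),1)[0]
        m=f<thr; c=len(u)//2
        if not m[c]: continue
        a=c
        while a>0 and m[a]: a-=1
        b=c
        while b<len(u)-1 and m[b]: b+=1
        if a>0 and b<len(u)-1: out.append([s,(u[a]+u[b])/2,u[b]-u[a]])
    o=np.array(out)
    for _ in range(4):   # robust: width linear in s, centre linear in s
        w=np.polyfit(o[:,0],o[:,2],1);k=np.polyfit(o[:,0],o[:,1],1)
        e=np.abs(o[:,2]-np.polyval(w,o[:,0]));g=np.abs(o[:,1]-np.polyval(k,o[:,0]))
        ok=(e<=max(.5,2*np.median(e)))&(g<=max(.35,2*np.median(g)));o=o[ok]
    return np.array([p+d*s+n*np.polyval(k,s) for s in np.linspace(0,np.linalg.norm(q-p),20)]),len(o),g.std(),np.polyval(w,[0,s])
def slope(t,tl,sl,v=True):
    N=[]
    for cam,l,thr in(('top',tl,42),('side',sl,30)):
        P,n,e,w=centre(f'pics/{cam}{t}.png',*l,thr); 
        if v: print(cam,t,n,e.round(2),w.round(1),P[[0,-1]].round(1).tolist())
        D=np.array([ray(cam,x)[1] for x in P]);D/=np.linalg.norm(D,axis=1)[:,None]
        N.append(np.linalg.svd(D)[2][2])
    L=np.cross(*N);L/=np.linalg.norm(L)
    return np.arctan2(-L[2]*np.sign(L[1])*-1,np.hypot(L[0],L[1])), np.degrees(np.arctan2(*(L*np.sign(L[1]))[[1,0]]))
E
python3 - <<'E'
from h import *
for t,tl,sl in(('1',((303,107.5),(358,133)),((230,211),(247.5,250))),('3',((303,107.5),(358,132)),((229.5,211),(247.5,250))),('4',((303,107.5),(358,131)),((229,210),(247,250)))):
    a,yaw=slope(t,tl,sl);print(t,'thick-up slope',round(a,4),'yaw',round(yaw,2))
E
```

```text
top 1 40 0.08 [9.7 6.1] [[302.3, 109.0], [357.5, 134.0]]
side 1 25 0.09 [ 6.1 10. ] [[229.9, 211.1], [248.9, 249.4]]
1 thick-up slope 0.2373 yaw 68.2
top 3 34 0.05 [9.8 6.2] [[302.6, 108.5], [357.6, 132.9]]
side 3 25 0.07 [6.1 9.8] [[230.1, 210.7], [248.9, 249.3]]
3 thick-up slope 0.2074 yaw 68.01
top 4 32 0.06 [10.1  6.4] [[302.5, 108.8], [357.8, 131.5]]
side 4 28 0.07 [ 6.8 10.2] [[229.9, 209.6], [249.0, 249.1]]
4 thick-up slope 0.1415 yaw 68.23
```

Two clicks have been counted. The slopes of 0.237, then 0.207, then 0.14 rad fit a start in notch 0, so three clicks remain. I'll do two and then check.

```bash
cat >> h.py <<'E'
def press():
    robot.movel(PAD+[0,0,.08],.15)
    h=robot.movel(PAD-ex*.006+[0,0,.01],.06,contact_N=14)
    s=robot.sense();print(h,s['eef_pos'].round(4),s['contact_force'].round(1))
    robot.dwell(.1);robot.movel(PAD+[0,0,.125],.15);robot.dwell(.4)
E
python3 - <<'E'
from h import *
press();pic('5');print(r(cv2.imread('pics/side5.png')[:,:,::-1]))
press();pic('6');print(r(cv2.imread('pics/side6.png')[:,:,::-1]))
for t,tl,sl in(('4',((303,108),(358,131)),((229,210),(247,250))),('5',((303,108),(358,130.3)),((229,209),(247.5,249))),('6',((303,108),(358,129.6)),((229,208),(247.5,248)))):
    a,yaw=slope(t,tl,sl);print(t,'slope',round(a,4),'yaw',round(yaw,2))
    S=cv2.GaussianBlur(cv2.cvtColor(cv2.imread(f'pics/top{t}.png'),cv2.COLOR_BGR2HSV)[...,1],(3,3),0)
    print(S[130:152,384])
E
```

```text
True [ 0.5243 -0.0595  0.0191] [-5.1  0.7 11.3]
22.5583 [-0.2 -0.6 -0.3]
(173, np.int64(296), np.int64(180), np.int64(173), np.int64(187))
True [ 0.5244 -0.0595  0.0191] [-5.2  0.7 11.6]
25.4417 [0.6 0.  0.5]
(177, np.int64(296), np.int64(180), np.int64(174), np.int64(187))
top 4 35 0.07 [10.2  6.3] [[302.6, 108.9], [357.8, 131.5]]
side 4 28 0.07 [ 6.8 10.2] [[229.9, 209.6], [249.0, 249.1]]
4 slope 0.1369 yaw 68.25
[71 69 70 72 72 73 72 72 72 72 61 36 19 15 14 28 60 80 77 73 74 77]
top 5 36 0.06 [10.3  6.5] [[302.8, 108.6], [357.9, 130.5]]
side 5 26 0.06 [ 7.8 10. ] [[229.9, 208.6], [248.7, 248.4]]
5 slope 0.0963 yaw 67.98
[ 70  71  71  71  71  72  74  73  60  36  18  15  14  22  58  99 103  84
  74  71  74  77]
top 6 33 0.08 [10.4  6.7] [[302.8, 108.5], [358.1, 129.3]]
side 6 28 0.07 [ 8.7 10.2] [[230.0, 207.5], [248.5, 247.5]]
6 slope 0.0431 yaw 67.86
[ 68  70  72  73  73  74  67  45  23  16  17  17  40  97 136 129 106  86
  75  73  75  78]
```

Each of those strokes gained one notch, and the slope is now 0.043 rad, which leaves one notch to go. I'll press once more, check, retreat and hand in.

```bash
python3 - <<'E'
from h import *
press();pic('7')
a,yaw=slope('7',((303,108),(358,128.5)),((229,207),(247.5,247)));print('slope',round(a,4),yaw,r(cv2.imread('pics/side7.png')[:,:,::-1]))
S=cv2.GaussianBlur(cv2.cvtColor(cv2.imread('pics/top7.png'),cv2.COLOR_BGR2HSV)[...,1],(3,3),0);print(S[126:148,384])
if abs(a)<.025:
    robot.movel(PAD+[0,0,.2],.15); robot.dwell(.3); print(robot.sense()['time']); print(robot.finish_job())
E
```

```text
True [ 0.5244 -0.0595  0.019 ] [-5.4  1.1  9.9]
28.325 [-0.7 -0.4  0.5]
top 7 34 0.04 [10.2  6.9] [[303.0, 108.1], [358.2, 128.1]]
side 7 26 0.08 [ 9. 10.] [[230.0, 206.5], [248.1, 246.7]]
slope -0.0023 67.62857789275883 (177, np.int64(296), np.int64(180), np.int64(173), np.int64(187))
[ 58  53  59  66  70  71  71  73  69  49  27  18  17  17  40  97 139 142
 139 128 105  85]
29.275
the job is handed in; nothing more can be done
None
```

I pumped the rest up five clicks, from notch 0.000 to 0.050, and handed the job in at 29 s with the mandrel level (measured slope −0.002 rad) and the lever back up; one early part stroke gained nothing.

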